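# Hold the damper blade at half shut for its clamp screw

## Task

Pick up the upright damper blade, turn it so that its notched edge is on the clamp-screw side of the slide damper, and lower it from above, without forcing it, into the slot on top of the damper until the tip of the clamp screw points into the notch. Keep it there, upright, held in the gripper so that someone could tighten the screw: the program finishes while still holding the blade, not letting it go and not pressing it hard against the damper. Leave the sleeve, the rosette and the carton where they are.

Things in the scene. Friction and masses are not known exactly. Their poses are not given: they have to be found in the camera images.
- blade: Loose galvanised damper blade, 0.3 kg, upright on the bench. Origin: middle of underside; x width, y thickness, z up. Plate 84 wide, 18 thick, 96 high (mm); on top a grip tab, also 18 thick: x -36 to 8, z 96 to 140. Notch in the edge x +42, 12 deep, z 66 to 84. Seen from above, the longer bare shoulder is on the notch side. Grip the tab across its thickness, fingers above z 96.
- notch (a point): Point in the middle of the notch's mouth, on the blade's edge plane: (42, 0, 75) mm in the blade's frame.
- damper: Fixed slide damper of galvanised sheet. Origin: middle of underside, on the bench; z up. Round duct stubs, 84 mm, reach y +-54. Slot in the top centred on the origin, long along x: 86 x 20 mm, 2 mm more than the blade each way; straight walls from z 100 down to 78, open duct below, lips flared 5 mm outward up to z 106. Clamp screw at the +x end.
- screw_tip (a point): Tip of the clamp screw (8 mm, brass, level along the damper's x, pointing to -x at the blade's edge): (49, 0, 120) mm in the damper's frame, 7 mm off a centred blade. Its bracket is 136 mm high, its head ends at x 90. With tip and notch level, the blade's underside is 45 mm above the bench.
- sleeve: Loose galvanised pipe sleeve, 82 mm diameter, 60 mm high, standing. Origin: centre of its underside. Leave alone.
- rosette: Loose white round pipe rosette, 140 mm diameter, 20 mm high. Origin: centre of its underside. Leave alone.
- carton: Small open cardboard carton 100 x 80 x 65 mm with two pipe pieces in it. Origin: centre of its underside. Leave alone.
Mind the look-alikes: they are no part of the job. There is more than one size of the blade; the job needs the middle-sized.

How it is judged:
By the outcome, as a careful person would: the job done as asked, in the order asked, and still so for the second after the job is handed in, while the arm keeps its last pose, push and grip.
It also fails if it takes over 48 s, if anything falls off the work surface, if the arm or the gripper's body presses on something with over 40 N, if the wrist force passes 120 N, or if a joint passes its speed limit or range.

## Robot

A 6-joint arm with a two-finger parallel gripper is mounted at the origin on the work surface. World frame = base frame: x ahead of the robot, y to its left, z up, the work surface at z = 0. Lengths are in mm, angles in rad, forces in N, time in s.
With the tool pointing down it reaches from about 350 to 925 mm from the base axis. Payload 6.4 kg.
Tool frame: the origin (TCP) lies midway between the tips of the shut fingers; the grasp point (between the pads) lies 19 mm behind it; z points along the fingers, x is the direction in which the jaws open and shut, and the axes are right-handed (so a half turn about z gives the same grasp; the last joint's range is limited). The gripper opens to 94 mm and grips with 3 to 60 N. Pads are 16 mm wide; open, the fingers measure 119 mm over their backs; the gripper's body (75 mm by 177 mm) begins 78 mm behind the grasp point.
Start: joints at [-1.413, 0.245, 1.558, -0, 1.339, -0.174], TCP at [211.739, -614.557, 166.055] pointing down, gripper open.
Joint ranges: [-3.13, 3.13], [-1.02, 2.26], [0.13, 2.54], [-0.95, 4.09], [0.21, 2.88], [-2.74, 2.74]. Speed limits (rad/s): [2.57, 2.57, 3.14, 3.14, 3.14, 3.14].

## Interface

Orientations are given as a rotation vector (axis times angle).
In Python, from bench import ctrl gives the robot as it stands. Calls block until the motion is done:
- ctrl.move_ptp(position, orientation): joint-space move of the TCP to a pose.
- ctrl.move_linear(position, ori=None, rate=150): straight line of the TCP; ori=None keeps the orientation; rate is the mean speed in mm/s.
- ctrl.movej(angles): joint-space move.
- ctrl.command_gripper(opening): opening from 0.0 (shut) to 1.0 (fully open); the grip force is fixed at half the most; returns when the fingers have stopped.
- ctrl.hold(seconds).
- ctrl.inverse_kinematics(position, orientation): joint angles nearest the present ones, or None.
- ctrl.read_state(): the state.
- ctrl.snapshot(name): name is "scene" or "top"; returns the picture (384x512x3 uint8, red, green, blue); there is no depth.
- ctrl.camera_model(name): a dict with "intrinsics" (3x3 intrinsics, pixels), "R" (3x3) and "t" (3): a world point X has camera coordinates R X + t. Camera axes: x right, y down, z forward; pixel columns grow to the right and rows downward; lengths in mm; the calibration is good to about 2 mm. A picture is of the moment at which its call begins. camera_model takes no time and is no camera call.
A pose or a line that the arm cannot do raises ctrl.PlanningError and nothing moves.
- ctrl.finish_job(): hands the job in, once; it reports no verdict.
The state is a dict: "time": time; "joints": joint angles; "joint_velocities": joint speeds; "tau": joint torques, N m; "position": TCP position; "ee_rot": TCP orientation; "ft_force": force on the tool from outside, world axes, zero at the start; "wrist_torque": the same for the moment, N m; "opening": opening from 0.0 (shut) to 1.0 (fully open).
Only numpy, scipy, OpenCV 4.12 (cv2) and the standard library are available. Lean on these libraries where they do the work, as an engineer would, in place of code of your own. Each camera call takes 0.05 s, during which the arm holds its last target. There are 200 camera calls.

## Working session

There is one attempt and no reset: what is moved stays moved. The work goes in short steps, each a Python script; the robot and the scene stay as the last script left them, time stands still between calls to the robot, and variables do not carry over. Pictures are saved under pics/ and viewed, about 8 in all and at most 12, crops included, and the job is handed in when it is done.

```bash
mkdir -p pics
python3 - <<'E'
from bench import ctrl
import cv2, numpy as np
for n in("scene","top"):
    im=ctrl.snapshot(n)[:,:,::-1]; cv2.imwrite(f"pics/{n}0.png",im)
    cv2.imwrite(f"pics/{n}0b.png",cv2.resize(im,(800,600),interpolation=cv2.INTER_CUBIC))
    c=ctrl.camera_model(n); print(n,np.round(c["intrinsics"],1).tolist(),np.round(-c["R"].T@c["t"]),np.round(c["R"],3).tolist())
print(ctrl.read_state())
E
```

```text
scene [[419.1, 0.0, 259.2], [0.0, 419.1, 190.0], [0.0, 0.0, 1.0]] [933. 597. 913.] [[-0.857, 0.515, 0.008], [0.39, 0.66, -0.642], [-0.336, -0.547, -0.767]]
top [[395.4, 0.0, 251.2], [0.0, 395.4, 190.4], [0.0, 0.0, 1.0]] [ 452.   45. 1054.] [[0.027, -1.0, 0.015], [-0.992, -0.028, -0.126], [0.126, -0.012, -0.992]]
{'time': 0.1, 'joints': array([-1.41314972e+00,  2.45717227e-01,  1.55887185e+00, -3.81872979e-05,
        1.33870117e+00, -1.74117982e-01]), 'joint_velocities': array([ 9.12597015e-04,  4.77363273e-06, -1.52292929e-03,  1.88634102e-04,
       -1.04683693e-03, -1.18827337e-03]), 'tau': array([ 7.22605291e-04, -4.16911554e+01, -3.15527487e+01,  6.87163230e-02,
        3.09443171e-02, -5.12582130e-05]), 'position': array([ 211.59998626, -613.95749087,  165.08377969]), 'ee_rot': array([-2.55680147e+00,  1.82343853e+00,  1.91084292e-03]), 'ft_force': array([-0.37839895,  0.46953614, -0.49417181]), 'wrist_torque': array([-0.00445606,  0.05003887, -0.00707631]), 'opening': 1.0023881344008896}
```

View pics/scene0b.png

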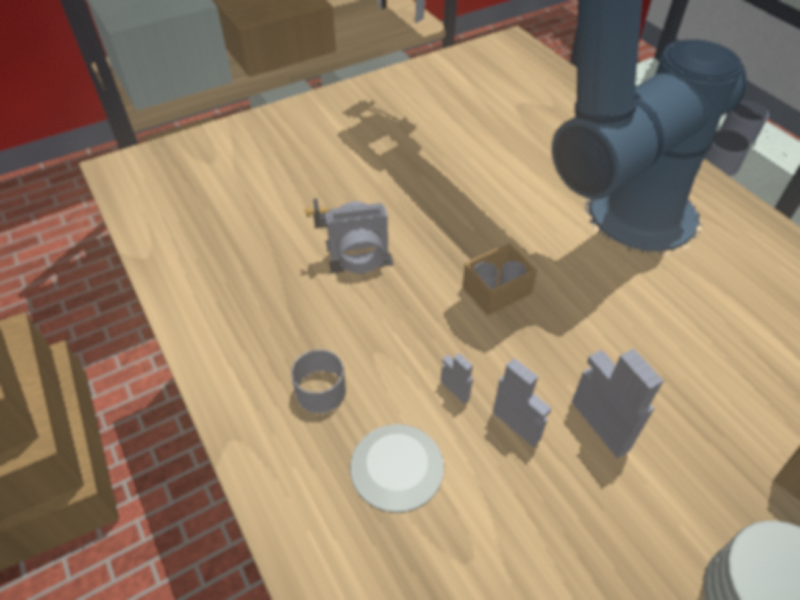

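View pics/top0b.png

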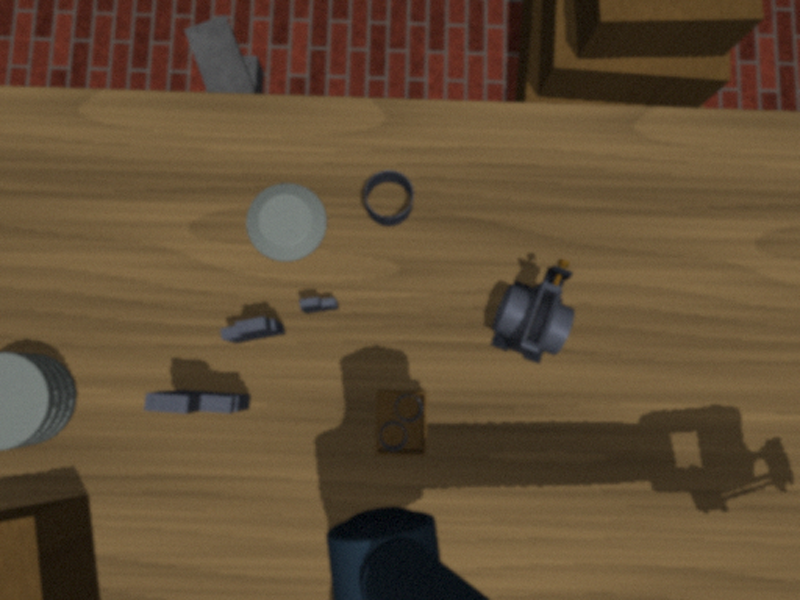

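Scene view (800 px scale): three blades, small (457,380), middle (520,405) and large (617,405). The middle one is the match by size; in the top view it is at (252,329), and the damper is at (535,320) with its brass screw at (562,268). Next is an enlarged crop to confirm this.

Run:
```python
import cv2, numpy as np
t=cv2.imread("pics/top0.png"); s=cv2.imread("pics/scene0.png")
def c(im,x,y,w=80,h=60): return cv2.resize(im[y:y+h,x:x+w],(400,300),interpolation=cv2.INTER_CUBIC)
o=np.vstack([np.hstack([c(t,130,180),c(t,305,160)]),np.hstack([c(s,295,225),c(s,190,120)])])
cv2.imwrite("pics/crop1.png",o)
```

```text
(no output)
```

View pics/crop1.png

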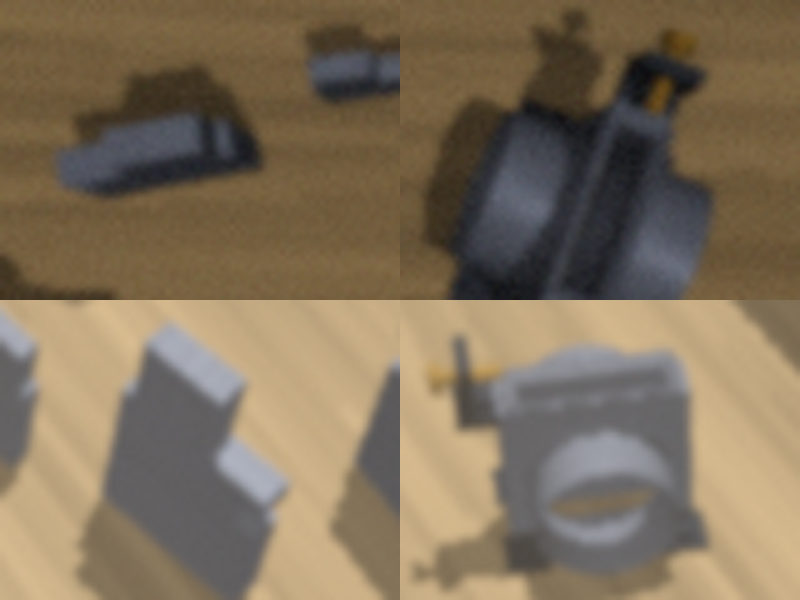

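The crop confirms the middle blade: tab toward −y, and the long shoulder with its notch toward +y. Next I fit the poses with both views.

```bash
cat > h.py <<'E'
from bench import ctrl
import cv2, numpy as np
from scipy.optimize import least_squares
from scipy.spatial.transform import Rotation as Rn
def proj(n,P):
    c=ctrl.camera_model(n); K=np.array(c["intrinsics"]); q=(np.atleast_2d(P)@np.array(c["R"]).T+c["t"])@K.T
    return q[:,:2]/q[:,2:]
def pose(p,L,z=0):
    c,s=np.cos(p[2]),np.sin(p[2]); L=np.atleast_2d(L).astype(float)
    return L@np.array([[c,s,0],[-s,c,0],[0,0,1]])+[p[0],p[1],z]
def fit(obs,p0,z=0):
    f=lambda p:np.concatenate([(proj(n,pose(p,l,z))[0]-px)*1. for n,l,px in obs])
    r=least_squares(f,p0,x_scale=[1,1,.01],loss="soft_l1"); return r.x,r.fun.reshape(-1,2)
B=np.array([(x,y,z) for x,z in((-42,0),(42,0),(42,66),(30,66),(30,84),(42,84),(42,96),(8,96),(8,140),(-36,140),(-36,96),(-42,96)) for y in(-9,9)],float)
def wire(im,n,p,sc,off,z=0,tilt=None):
    q=((proj(n,pose(p,B,z))-off+.5)*sc-.5).round().astype(int)
    for k in(0,1): cv2.polylines(im,[q[k::2]],True,(0,255,0) if k else (0,255,255),1)
def slotwire(im,n,p,sc,off):
    for hx,hy,z,col in((43,10,100,(0,0,255)),(48,15,106,(0,255,0))):
        q=((proj(n,pose(p,[(-hx,-hy,z),(hx,-hy,z),(hx,hy,z),(-hx,hy,z)]))-off+.5)*sc-.5).round().astype(int)
        cv2.polylines(im,[q],True,col,1)
    q=((proj(n,pose(p,[(49,0,120),(90,0,120)]))-off+.5)*sc-.5).round().astype(int)
    cv2.line(im,tuple(map(int,q[0])),tuple(map(int,q[1])),(255,0,255),1)
def crop(im,x,y,w=80,h=60,s=5): return cv2.resize(im[y:y+h,x:x+w],(w*s,h*s),interpolation=cv2.INTER_CUBIC)
E
python3 - <<'E'
from h import *
S=lambda x,y:((x+.5)/5-.5+295,(y-300+.5)/5-.5+225)
T=lambda x,y:((x+.5)/5-.5+130,(y+.5)/5-.5+180)
# unknown which y face: local x -> ~+y, so local y -> ~-x (robot side); scene cam at +x,+y sees local -y face
o=[("scene",(-36,9,140),S(172,322)),("scene",(-36,-9,140),S(148,347)),("scene",(8,9,140),S(245,382)),("scene",(8,-9,140),S(222,403)),
("scene",(42,9,96),S(290,485)),("scene",(42,-9,96),S(268,510)),("scene",(8,-9,96),S(217,460)),("scene",(-42,-9,0),S(103,497)),
("top",(8,-9,140),T(103,130)),("top",(-36,-9,140),T(200,115)),("top",(42,-9,96),T(57,150)),("top",(42,9,96),T(63,184)),("top",(-36,9,140),T(207,148))]
p,r=fit(o,[400,260,1.7]); print("blade",p.round(3)); print(r.round(1).tolist())
T=lambda x,y:((x-400+.5)/5-.5+305,(y+.5)/5-.5+160)
S=lambda x,y:((x-400+.5)/5-.5+190,(y-300+.5)/5-.5+120)
o=[("top",(90,0,120),T(682,32)),("top",(49,0,120),T(654,108)),("scene",(90,0,120),S(428,378)),("scene",(48,-15,106),S(514,405)) ,("scene",(-48,-15,106),S(670,386)),("scene",(48,15,106),S(516,384)),("scene",(-48,15,106),S(664,366))]
best=min((fit(o if k else [(n,(l[0],-l[1],l[2]),x) for n,l,x in o],[450,-150,-.2]) for k in(0,1)),key=lambda a:(a[1]**2).sum())
d,r=best; print("damper",d.round(3)); print(r.round(1).tolist())
np.savez("fit.npz",b=p,d=d)
ims=[]
for n,im,ob,od in(("top","pics/top0.png",(130,180),(305,160)),("scene","pics/scene0.png",(295,225),(190,120))):
    im=cv2.imread(im); a=crop(im,*ob); wire(a,n,p,5,ob); b=crop(im,*od); slotwire(b,n,d,5,od); ims.append(np.hstack([a,b]))
cv2.imwrite("pics/ov1.png",np.vstack(ims))
E
```

```text
blade [519.36  258.191   1.779]
[[-0.1, -0.4], [-0.7, -0.9], [0.5, -0.2], [-0.2, 0.4], [0.1, -0.5], [-0.6, -0.7], [-2.2, -0.5], [-0.6, -0.6], [-0.6, -0.1], [-1.1, -0.5], [-1.0, 0.0], [-1.1, 0.5], [-1.3, 0.5]]
damper [ 5.53847e+02 -1.95787e+02 -3.80000e-01]
[[-0.0, 0.1], [-0.6, 0.4], [-0.5, 0.1], [-1.7, 0.5], [1.3, 0.7], [-3.0, -2.5], [1.1, -2.4]]
```

View pics/ov1.png

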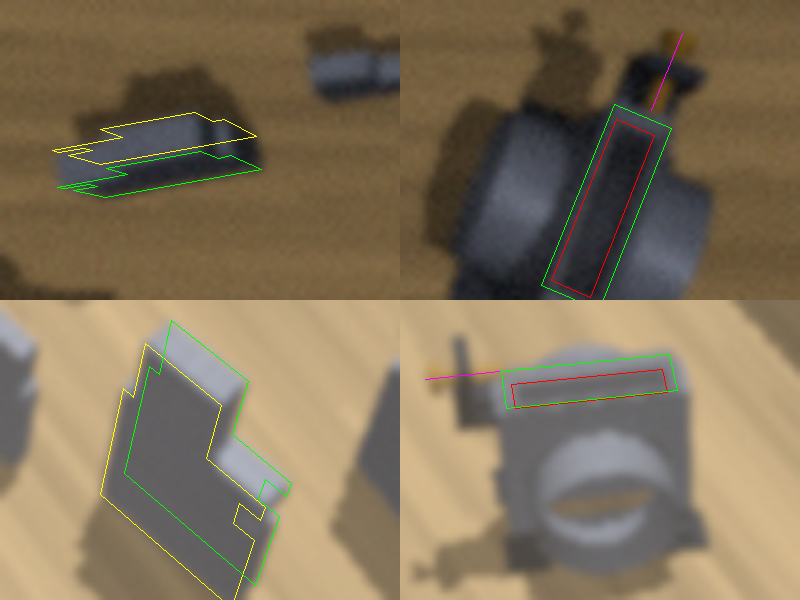

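Both wireframes lie on their objects to within about 1 px. Now I plan the grasp and choose the half turn.

```bash
cat >> h.py <<'E'
def toolR(a): return np.array([[np.cos(a),np.sin(a),0],[np.sin(a),-np.cos(a),0],[0,0,-1.]])
def rv(a): return Rn.from_matrix(toolR(a)).as_rotvec()
def st(msg=""):
    s=ctrl.read_state(); R=Rn.from_rotvec(s["ee_rot"]).as_matrix()
    print(msg,"t%.1f"%s["time"],s["position"].round(1),"a%.4f"%np.arctan2(R[1,0],R[0,0]),"z",R[:,2].round(3),"F",s["ft_force"].round(1),"M",s["wrist_torque"].round(2),"op%.3f"%s["opening"]); return s
E
python3 - <<'E'
from h import *
f=np.load("fit.npz"); b,d=f["b"],f["d"]
g=pose(b,(-14,0,0))[0]; e=pose(d,(-14,0,0))[0]
for s in(1,-1):
    for q,y,z in((g,b[2],101),(g,b[2],300),(e,d[2],146),(e,d[2],300)):
        j=ctrl.inverse_kinematics([q[0],q[1],z],rv(y+s*np.pi/2)); print(s,z,None if j is None else np.round(j,2))
s=1 if ctrl.inverse_kinematics([*g[:2],300],rv(b[2]+np.pi/2)) is not None else -1
E
```

```text
1 101 None
1 300 None
1 146 [-0.54  0.09  1.77 -0.    1.28 -1.73]
1 300 [-0.54 -0.01  1.6  -0.    1.56 -1.73]
-1 101 [ 0.24  0.14  1.8  -0.    1.2   0.03]
-1 300 [ 0.24 -0.01  1.59 -0.    1.56  0.03]
-1 146 [-0.54  0.09  1.77  0.    1.28  1.41]
-1 300 [-0.54 -0.01  1.6   0.    1.56  1.41]
```

Run:
```python
from h import *
f=np.load("fit.npz"); b=f["b"]
g=pose(b,(-14,0,0))[0]; o=rv(b[2]-np.pi/2)
p=ctrl.read_state()["position"]
ctrl.move_linear([p[0],p[1],300],rate=300)
ctrl.command_gripper(.55)
ctrl.move_ptp([g[0],g[1],260],o)
ctrl.move_linear([g[0],g[1],150],rate=150); st("above")
for n in("top","scene"): cv2.imwrite(f"pics/{n}1.png",ctrl.snapshot(n)[:,:,::-1])
t=cv2.imread("pics/top1.png"); s=cv2.imread("pics/scene1.png")
cv2.imwrite("pics/crop2.png",np.hstack([crop(t,130,180),crop(s,295,215,80,60)]))
```

```text
above t5.6 [523.1 244.7 151.2] a0.2080 z [ 0.002  0.    -1.   ] F [ 0.4 -0.3  0.7] M [-0.04 -0.12 -0.03] op0.548
```

View pics/crop2.png

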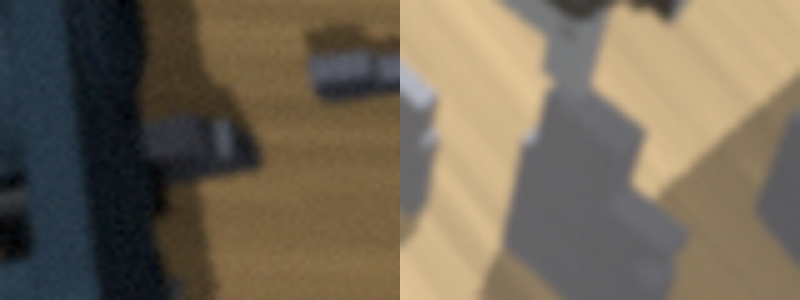

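The gripper fingers straddle the tab: in the scene crop, the finger is centred over it at about (575,70). I'll descend, grip and lift slightly.

Run:
```python
from h import *
f=np.load("fit.npz"); b,d=f["b"],f["d"]
g=pose(b,(-14,0,0))[0]
ctrl.move_linear([g[0],g[1],102],rate=60); s=st("down")
if abs(s["ft_force"]).max()<8:
    ctrl.command_gripper(0); st("grip")
    ctrl.move_linear([g[0],g[1],112],rate=40); ctrl.hold(.2);st("lift")
    ctrl.move_linear([g[0],g[1],280],rate=200)
    e=pose(d,(-14,0,0))[0]; ctrl.move_ptp([e[0],e[1],280],rv(d[2]-np.pi/2))
    ctrl.move_linear([e[0],e[1],225],rate=120); ctrl.hold(.3); st("over damper")
    for n in("top","scene"): cv2.imwrite(f"pics/{n}2.png",np.mean([ctrl.snapshot(n) for _ in range(3)],0)[:,:,::-1])
    t=cv2.imread("pics/top2.png"); s=cv2.imread("pics/scene2.png")
    cv2.imwrite("pics/crop3.png",np.hstack([crop(t,305,150,80,90),crop(s,190,80,80,90)]))
```

```text
down t6.6 [522.6 244.6 102.5] a0.2081 z [ 0.001  0.    -1.   ] F [ 0.4 -0.3  0.3] M [ 0.04 -0.09 -0.  ] op0.549
grip t7.5 [522.2 244.5 102. ] a0.2081 z [-0.  0. -1.] F [-0.1  0.3 -0.3] M [-0.   -0.07  0.01] op0.004
lift t8.1 [522.1 244.4 111.8] a0.2082 z [-0. -0. -1.] F [-0.3  0.3 -0.2] M [-0.03 -0.08 -0.04] op0.005
over damper t11.6 [ 541.2 -190.8  225.8] a-1.9503 z [ 0.001 -0.001 -1.   ] F [ 0.   1.7 -0.3] M [0.1  0.04 0.  ] op0.007[ WARN:0@6.653] global loadsave.cpp:1063 imwrite_ Unsupported depth image for selected encoder is fallbacked to CV_8U.
```

View pics/crop3.png

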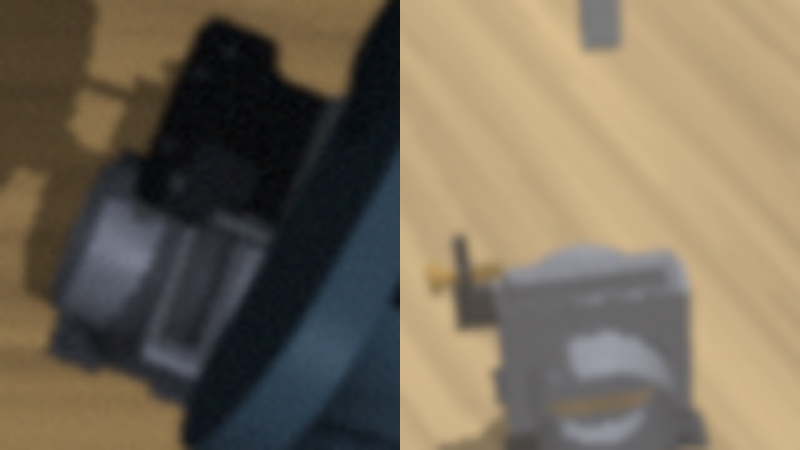

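The gripper closed empty (opening 0.005), so the grasp missed. I'll look at the blades before doing anything else.

Run:
```python
from h import *
t=cv2.imread("pics/top2.png"); s=cv2.imread("pics/scene2.png")
cv2.imwrite("pics/crop4.png",np.hstack([crop(t,120,170,80,90),crop(s,290,215,80,90)]))
```

```text
(no output)
```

View pics/crop4.png

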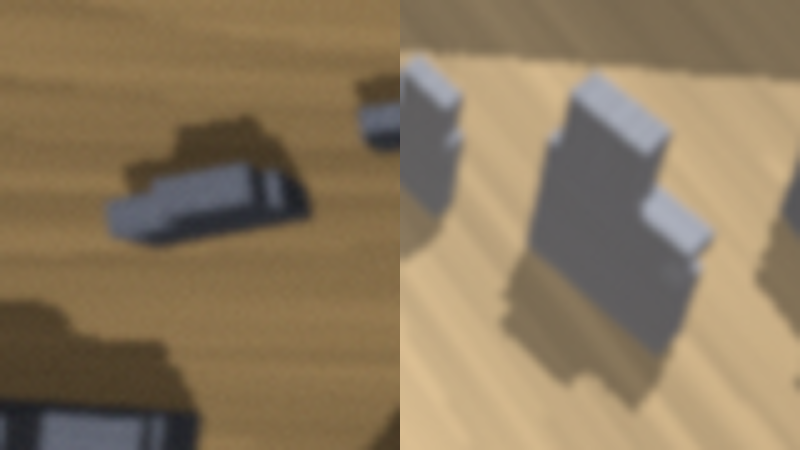

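Run:
```python
from h import *
print(proj("scene",[[541.2,-190.8,225.8],[541.2,-190.8,245]]),proj("top",[541.2,-190.8,225.8]))
# at the pre-grasp pic
print(proj("scene",[[523.1,244.7,151],[523.1+25,244.7+5,151],[523.1-25,244.7-5,151]]))
f=np.load("fit.npz");print(proj("scene",pose(f["b"],[(-14,0,140),(-14,9,140)])), proj("top",pose(f["b"],[(-14,0,140)])))
st()
```

```text
[[230.19403772 100.96083009]
 [229.85982766  94.93406219]] [[357.82598503 201.03043389]]
[[334.2461817  234.37664642]
 [326.42743026 240.9792019 ]
 [341.87668406 227.93305812]]
[[333.7678704  236.94591071]
 [336.42546018 234.6373361 ]] [[159.63650432 207.60607489]]
 t11.9 [ 540.9 -190.6  225.1] a-1.9503 z [ 0. -0. -1.] F [0.5 0.1 0.2] M [ 0.03  0.04 -0.06] op0.005
```

The blade is untouched. The reported TCP projects to row 101 in the scene view, but the shut finger tips show at row 89–90, so the hand is about 35 mm off in z (or along that camera ray). I'll check this with a gentle fingertip touch on bare bench, plus a picture there.

Run:
```python
from h import *
X,Y=430,-340
s=ctrl.read_state(); 
ctrl.move_linear([X,Y,225],rate=250)
ctrl.move_linear([X,Y,12],rate=150); ctrl.hold(.2); s=st("low"); f0=s["ft_force"][2]
n="scene"; cv2.imwrite("pics/scene3a.png",ctrl.snapshot(n)[:,:,::-1])
z=12.
try:
    while z>-45:
        z-=2; ctrl.move_linear([X,Y,z],rate=20); F=ctrl.read_state()["ft_force"][2]-f0
        if abs(F)>4: break
except ctrl.PlanningError as e: print(e)
s=st("contact cmd z %.0f"%z)
cv2.imwrite("pics/scene3.png",ctrl.snapshot(n)[:,:,::-1])
p=s["position"]; print(proj(n,[p,[p[0],p[1],0]]), proj("top",p))
ctrl.move_linear([X,Y,60],rate=150)
q=proj(n,[p[0],p[1],0])[0].round().astype(int)-[40,40]
im=cv2.imread("pics/scene3.png"); print("off",q)
cv2.imwrite("pics/crop5.png",crop(im,q[0],q[1],80,60,8))
```

```text
low t14.6 [ 430.3 -340.4   12.6] a-1.9503 z [ 0.001 -0.001 -1.   ] F [0.6 0.5 0.5] M [ 0.05 -0.   -0.  ] op0.003
contact cmd z -40 t21.1 [ 430.3 -340.3  -39.2] a-1.9502 z [ 0. -0. -1.] F [-1.2  1.5  5.5] M [ 0.43  0.31 -0.03] op0.005
[[241.50743962 129.65873719]
 [241.22300552 120.72146512]] [[385.06819257 252.29632938]]
off [201  81]
```

View pics/crop5.png

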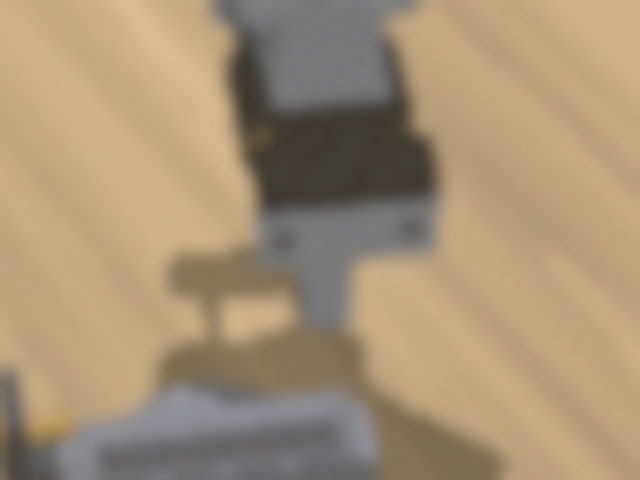

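Contact came at a reported z of about −38.5. With the tips at z 0, the predicted pixel (241.2,120.7) matches the tips seen at (241.1,121.2). So xy is right and the tips sit 38.5 mm above the reported TCP. I'll regrasp with that correction.

```bash
echo 'DZ=-38.5' >> h.py
python3 - <<'E'
from h import *
f=np.load("fit.npz"); b,d=f["b"],f["d"]
g=pose(b,(-14,0,0))[0]
p=ctrl.read_state()["position"]
ctrl.move_linear([p[0],p[1],200],rate=300)
ctrl.command_gripper(.5)
ctrl.move_ptp([g[0],g[1],160+DZ],rv(b[2]-np.pi/2))
ctrl.move_linear([g[0],g[1],102+DZ],rate=80); s=st("down")
if abs(s["ft_force"]).max()<6:
    ctrl.command_gripper(0); s=st("grip")
    if s["opening"]>.1:
        ctrl.move_linear([g[0],g[1],260+DZ],rate=200); s=st("lift")
        if s["opening"]>.1:
            e=pose(d,(-14,0,0))[0]; ctrl.move_ptp([e[0],e[1],260+DZ],rv(d[2]-np.pi/2))
            ctrl.move_linear([e[0],e[1],224+DZ],rate=120); ctrl.hold(.2); st("over damper")
for n in("top","scene"): cv2.imwrite(f"pics/{n}4.png",ctrl.snapshot(n)[:,:,::-1])
p=ctrl.read_state()["position"]; z=p[2]-(102+DZ)
bp=[*(p+pose([0,0,d[2]],(14,0,0))[0])[:2],d[2]]
t=cv2.imread("pics/top4.png"); s=cv2.imread("pics/scene4.png"); 
a=crop(t,305,150,80,90); wire(a,"top",bp,5,(305,150),z); c=crop(s,190,80,80,90); wire(c,"scene",bp,5,(190,80),z); slotwire(c,"scene",d,5,(190,80))
cv2.imwrite("pics/crop6.png",np.hstack([a,c]))
E
```

```text
down t26.5 [522.7 244.6  63.9] a0.2082 z [ 0.001  0.    -1.   ] F [ 0.6 -0.4 -0.1] M [-0.07 -0.14 -0.04] op0.501
grip t27.1 [522.3 244.5  63.7] a0.2081 z [ 0.  0. -1.] F [ 0.2 -0.5  1.3] M [-0.04 -0.04 -0.  ] op0.189
lift t28.0 [521.2 244.2 219.6] a0.2081 z [-0.003 -0.001 -1.   ] F [-0.4  0.1 -2.4] M [ 0.01 -0.09 -0.06] op0.193
over damper t30.2 [ 541.5 -190.9  186.7] a-1.9501 z [ 0.002 -0.001 -1.   ] F [ 0.8  0.2 -2.1] M [ 0.07  0.03 -0.05] op0.191
```

View pics/crop6.png

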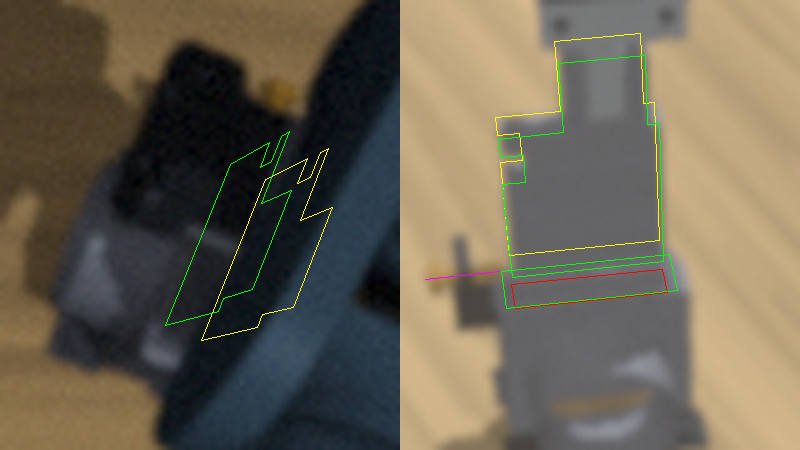

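The blade is gripped (opening 0.19, Fz −2.1 N), hanging upright with its notch toward the brass screw at crop (430,275). The predicted wireframe lies on it. Now I lower it with force feedback.

```bash
cat > lower.py <<'E'
from h import *
import sys
f=np.load("fit.npz"); d=f["d"]; e=pose(d,(-14,0,0))[0][:2]; G=102+DZ
try: off=np.load("off.npy")
except OSError: off=np.zeros(2)
ctrl.hold(.1); f0=ctrl.read_state()["ft_force"] if len(sys.argv)<2 else np.array([.3,.2,-2.5])
zb=ctrl.read_state()["position"][2]-G
if zb>108: ctrl.move_linear([*(e+off),G+108],rate=80); zb=108.
c,s=np.cos(d[2]),np.sin(d[2]); Rw=np.array([[c,s],[-s,c]]); bad=0
while zb>45:
    zb=max(45,zb-3.5); ctrl.move_linear([*(e+off),G+zb],rate=30)
    r=ctrl.read_state(); F=r["ft_force"]-f0; l=Rw@F[:2]
    print("%.1f F(damper) %s %.1f M %s off %s t%.1f"%(zb,l.round(1),F[2],r["wrist_torque"].round(2),off.round(2),r["time"]))
    if np.hypot(*l)>2: off=off+.12*F[:2]
    if F[2]>9 or np.hypot(*l)>14:
        bad+=1; zb+=4; ctrl.move_linear([*(e+off),G+zb],rate=60)
        if bad>2: print("STOP"); break
    if r["time"]>43: print("TIME"); break
np.save("off.npy",off)
ctrl.hold(.2); st("end")
for n in("top","scene"): cv2.imwrite(f"pics/{n}5.png",ctrl.snapshot(n)[:,:,::-1])
p=ctrl.read_state()["position"]; bp=[*(p+pose([0,0,d[2]],(14,0,0))[0])[:2],d[2]]
im=cv2.imread("pics/scene5.png"); a=crop(im,190,90,80,80); b=a.copy(); wire(b,"scene",bp,5,(190,90),p[2]-G); slotwire(b,"scene",d,5,(190,90))
cv2.imwrite("pics/crop7.png",np.hstack([a,b]))
E
python3 lower.py
```

```text
104.5 F(damper) [-1.4  0.6] 0.4 M [ 0.1  -0.03  0.01] off [0. 0.] t31.0
101.0 F(damper) [ 0.3 -2.8] 2.1 M [-0.76  0.13  0.12] off [0. 0.] t31.3
97.5 F(damper) [-1.7 -4. ] 8.5 M [-0.74  0.73  0.1 ] off [-0.09 -0.33] t31.6
94.0 F(damper) [-0.1 -5.7] 1.0 M [-1.46  0.34  0.11] off [-0.46 -0.7 ] t31.8
90.5 F(damper) [ 0.9 -4.5] -0.5 M [-1.49  0.15  0.1 ] off [-0.72 -1.33] t32.1
87.0 F(damper) [ 0.8 -4.6] -1.4 M [-1.43  0.14  0.15] off [-0.82 -1.87] t32.4
83.5 F(damper) [ 0.3 -2.9] -2.7 M [-1.    0.08  0.12] off [-0.94 -2.42] t32.6
80.0 F(damper) [ 0.9 -2.1] -1.2 M [-0.57 -0.06  0.07] off [-1.04 -2.76] t32.9
76.5 F(damper) [ 0.1 -0.4] -1.5 M [-0.08 -0.23  0.06] off [-1.03 -3.03] t33.2
73.0 F(damper) [-0.5  1.2] -0.8 M [ 0.28 -0.33  0.11] off [-1.03 -3.03] t33.4
69.5 F(damper) [0.2 2.6] -0.4 M [ 0.67 -0.37  0.12] off [-1.03 -3.03] t33.7
66.0 F(damper) [0.1 1.8] -1.0 M [ 0.59 -0.37  0.14] off [-0.89 -2.75] t34.0
62.5 F(damper) [0.9 2.8] -1.2 M [ 0.72 -0.43  0.16] off [-0.89 -2.75] t34.2
59.0 F(damper) [-0.1  1.3] -0.8 M [ 0.55 -0.37  0.11] off [-0.67 -2.48] t34.5
55.5 F(damper) [-0.2  1.8] 0.1 M [ 0.45 -0.32  0.08] off [-0.67 -2.48] t34.8
52.0 F(damper) [-0.3  2.1] -1.7 M [ 0.51 -0.34  0.11] off [-0.67 -2.48] t35.0
48.5 F(damper) [-0.3  0.7] -0.9 M [ 0.17 -0.23  0.14] off [-0.61 -2.23] t35.3
45.0 F(damper) [0.2 0.5] -0.8 M [ 0.02 -0.23  0.13] off [-0.61 -2.23] t35.6
end t35.8 [ 540.  -193.   108.3] a-1.9503 z [-0. -0. -1.] F [ 0.8 -0.2 -3.8] M [-0.01 -0.16  0.15] op0.189
```

View pics/crop7.png

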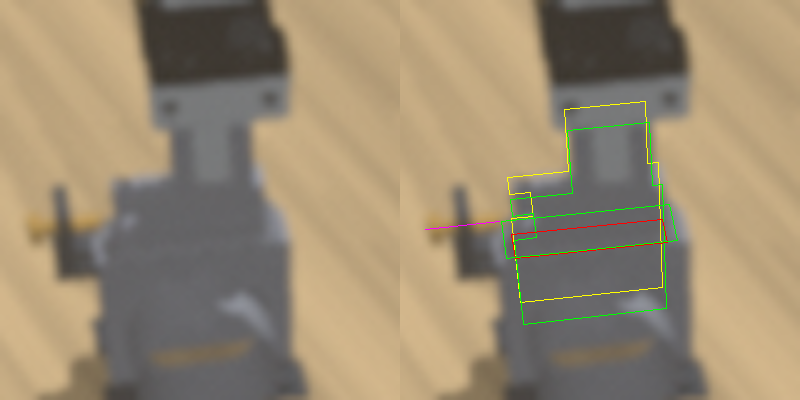

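The blade is in the slot, and in the picture the notch is level with the screw. Residual forces are close to hanging weight, so I'm handing it in.

Run:
```python
from h import *
ctrl.hold(.3); st("final"); ctrl.finish_job()
```

```text
final t36.2 [ 540.  -192.9  108.4] a-1.9503 z [-0. -0. -1.] F [ 0.  -0.9 -3.7] M [-0.15 -0.04  0.14] op0.190
the job is handed in; nothing more can be done
```

The middle-sized blade is in the damper's slot with its notch on the clamp-screw side, and the gripper was still holding it upright when I handed the job in at 36.2 s. No verdict came back.

- **First grasp missed:** the gripper closed on nothing, and pictures showed the blade untouched. A gentle touch on bare bench showed the finger tips about 38.5 mm higher than the reported position. With that corrected, the second grasp held.
- **Lowering:** the sideways corrections came to about 2.3 mm. Forces while lowering stayed below 9 N vertically and 6 N sideways.
- **Last checks:**
  - **Height:** by arm position, the underside is 44.7–45 mm above the bench, which puts the notch level with the screw tip. The last picture agrees to about 1–2 mm; I did not measure the notch separately.
  - **Along the slot:** that picture also suggests the blade may sit about 1 mm further from the screw than predicted.
  - **Forces:** side force was under 1 N and the vertical reading −3.7 N, against about −2.2 N hanging free. The difference is probably slight friction in the slot. A small twist of 0.14 N m remained.
  - **Grip and tilt:** the opening was 0.19, which matches the 18 mm tab, and the tool was vertical.

I did not touch the sleeve, rosette, carton or the other two blades, but I took no last picture of them.

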